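# Click the deep fittings case shut on the storeroom bench

## Robot

A 7-joint arm with a two-finger parallel gripper is mounted at the origin on the work surface. World frame = base frame: x ahead of the robot, y to its left, z up, the work surface at z = 0. Lengths are in m, angles in rad, forces in N, time in s.
With the tool pointing down it reaches from about 0.425 to 0.95 m from the base axis. Payload 16.7 kg.
Tool frame: the origin (TCP) lies at the very end of the fingers, on their centre line; the grasp point (between the pads) lies 19 mm behind it; z points along the fingers, x is the direction in which the jaws open and shut, and the axes are right-handed (so a half turn about z gives the same grasp; the last joint's range is limited). The gripper opens to 94 mm and grips with 3 to 60 N. Pads are 16 mm wide; open, the fingers measure 119 mm over their backs; the gripper's body (75 mm by 177 mm) begins 78 mm behind the grasp point.
Start: joints at [1.109, 0.426, 0.074, 1.606, -0.034, 1.111, -0.067], TCP at [0.207, -0.642, 0.205] pointing down, gripper open.
Joint ranges: [-2.85, 2.85], [-0.5, 2.14], [-1.23, 1.37], [0.21, 2.46], [-1.02, 4.16], [0.16, 2.05], [-2.73, 2.73]. Speed limits (rad/s): [1.89, 1.89, 2.39, 2.39, 3.01, 3.01, 3.01].

## Interface

Orientations are given as a unit quaternion [x, y, z, w].
In Python, from workcell import bot gives the robot as it stands. The module is installed in compiled form; this text tells all that it offers.
- The arm moves only by the tool move_arm, never from a script. Its argument "series" is a list of rows, each a list of 3 entries, a list of its own where there are three numbers: the finger opening in cm, from 0 to 9.4, then the shift along the world's x, y, z in cm, then the turn, a rotation vector about the world's x, y, z in rad. In form: [[grip, [x, y, z], [ax, ay, az]], ...]. A call has 1 to 5 rows; each row is the pose to reach, as a shift and turn from the pose commanded when the call began; what a row does not reach only later rows make up. A row lasts 1/8 s, in which the tool goes at most 62.5 mm and 10.7 degrees, less where a joint would pass 70% of its speed; a pose out of reach is approached as far as the arm can. A call with a gripper value outside its range is refused whole. The fingers move at their own pace and stop on an object; the grip force is fixed at half the most. Time passes only in rows, so rows that repeat a pose let the fingers close. It gives the time, the measured TCP pose, the force and the opening at its end, in the units of the state.
- bot.sense(): the state, without advancing time (a new reading comes with each control period).
- bot.capture(name): name is "scene" or "top"; returns a dict with "img" (480x640x3 uint8, red, green, blue), "fx", "fy", "cx", "cy" (pixels), "rvec" (rotation vector, rad) and "tvec" (3), from world to camera coordinates, as OpenCV has them. Camera axes: x right, y down, z forward; pixel columns grow to the right and rows downward; lengths in m; the calibration is good to about 2 mm. A picture is of the moment at which its call begins. There is no depth.
- bot.finish_job(): hands the job in, once; it reports no verdict.
The state is a dict: "t": time; "joint_pos": joint angles; "qvel": joint speeds; "joint_efforts": joint torques, N m; "tcp_pos": TCP position; "ee_rot": TCP orientation; "ft_force": force on the tool from outside, world axes, zero at the start; "moment": the same for the moment, N m; "finger_gap": finger opening in m.
Only numpy, scipy, OpenCV 4.12 (cv2) and the standard library are available. Lean on these libraries where they do the work, as an engineer would, in place of code of your own. Each camera call takes 0.05 s, during which the arm holds its last target.

## Task

Two fittings cases stand open on the storeroom bench. Shut the deep one, ready to go back on the rack: press down the free edge of its lid, opposite the hinge, until the spring catch clicks over it and the lid stays shut by itself. Leave the flat case standing open.

Things in the scene. Friction and masses are not known exactly. Their poses are not given: they have to be found in the camera images.
- deep_case: Deep black box, fixed, 100 (x) x 120 (y) x 95 mm high, on 0 to 50 mm of boards. Origin: centre of its underside; x from hinge to catch, y along the hinge. Grey lid 100 x 120 x 6 mm, hinge at x = -50, z = 96 mm; shut, its top is at z = 102. Steel catch mid-edge outside x = 50 mm: 22 mm wide, from x = 52 out, top at z = 110; it yields by itself. Press only the lid, 20 to 35 mm in from that edge.
- deep_lid (a joint): Angle of the deep case's lid, rad: 0 fully shut, grows as the catch-side edge rises; 0.38 to 0.60 at the start. Sprung: let go too early, it rises again to 0.2 or more. It swings down with 1 to 3 N until, between about 0.12 and 0.06, the catch resists with about 5 to 10 N (75 mm from the hinge); then it snaps and is held at about 0.01. Straight down to the shut height does it.
- flat_case: Flat black box, to be left open, fixed, 130 (x) x 130 (y) mm and only 40 mm high, also on 0 to 50 mm of offcuts, with the same kind of grey lid (130 x 130 x 6 mm) and catch. Origin: centre of its underside, z up; x from hinge (x = -65 mm) to catch (x = +65 mm). Its open lid reaches at most 180 mm above the bench, the deep case's at most 220 mm.
- flat_lid (a joint): Angle of the flat case's lid, rad: 0 shut, grows as its catch-side edge rises; 0.38 to 0.60 at the start, and it stays so if not touched.

How it is judged:
By the outcome, as a careful person would: the job done as asked, in the order asked, and still so for the second after the job is handed in, with the robot touching nothing.
It also fails if it takes over 29 s, if anything falls off the work surface, if the arm or the gripper's body presses on something with over 40 N, if the wrist force passes 120 N, or if a joint passes its speed limit or range.

## Working session

There is one attempt and no reset: what is moved stays moved. The work goes in short steps, Python scripts to look and compute and a tool call to move; the robot and the scene stay as the last step left them, time stands still between calls to the robot, and variables do not carry over. Pictures are saved under pics/ and viewed, and the job is handed in when it is done.

Besides the shell and the picture viewer there is one more tool, called after "Request:" by a JSON object that holds its "api" and its "payload", one argument or row to a line. move_arm: Moves the arm, as the interface text tells. Its arguments: {"type":"object","properties":{"series":{"type":"array"}},"required":["series"]}

```bash
mkdir -p pics; python3 - <<'E'
from workcell import bot
import cv2,pickle
d={}
for n in("scene","top"):
    c=bot.capture(n);d[n]=c;cv2.imwrite(f"pics/{n}0.png",c["img"][:,:,::-1]);print(n,c["fx"],c["cx"],c["cy"],c["rvec"],c["tvec"])
pickle.dump(d,open("c0.pkl","wb"))
s=bot.sense();print(s)
E
```

```text
scene 455.6494274278572 318.7656387641311 235.58955480108597 [ 2.02814218  1.04767305 -0.48807914] [-0.28156977 -0.17776244  1.20899856]
top 538.1091778729856 319.44894577196203 243.0400543719353 [ 2.17987298 -2.14044943  0.10691572] [-0.00352193  0.49421193  0.94644262]
{'t': 0.1, 'joint_pos': array([ 1.10949982,  0.42668295,  0.07385251,  1.60652653, -0.03406489,
        1.11081772, -0.06710024]), 'qvel': array([-0.00184412, -0.00069337, -0.0005483 , -0.00134095,  0.00124989,
       -0.00070174,  0.00143997]), 'joint_efforts': array([ 8.08682613e-03, -9.37458515e+01,  3.67662728e+00, -4.55038190e+01,
       -4.86396602e-02,  1.69002550e-02,  1.91472907e-05]), 'tcp_pos': array([ 0.20691052, -0.64208919,  0.20484391]), 'ee_rot': array([ 8.08317385e-01, -5.88746685e-01, -5.06665639e-04, -2.98199986e-04]), 'ft_force': array([-0.16323924,  0.26082607,  0.17484518]), 'moment': array([-0.00181873, -0.03259807,  0.01433944]), 'finger_gap': 0.09372523313078607}
```

View pics/scene0.png

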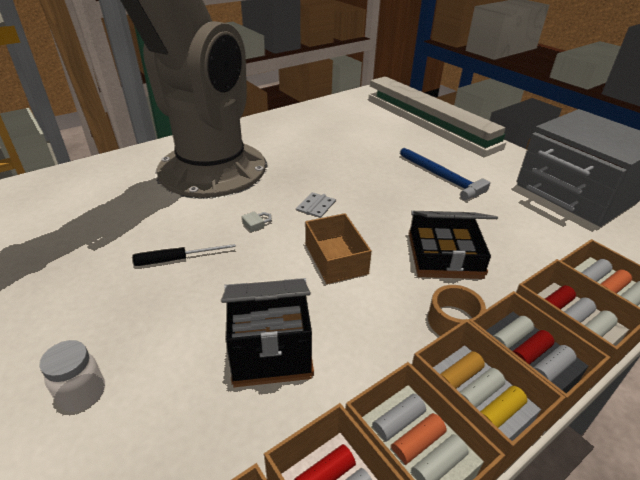

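View pics/top0.png

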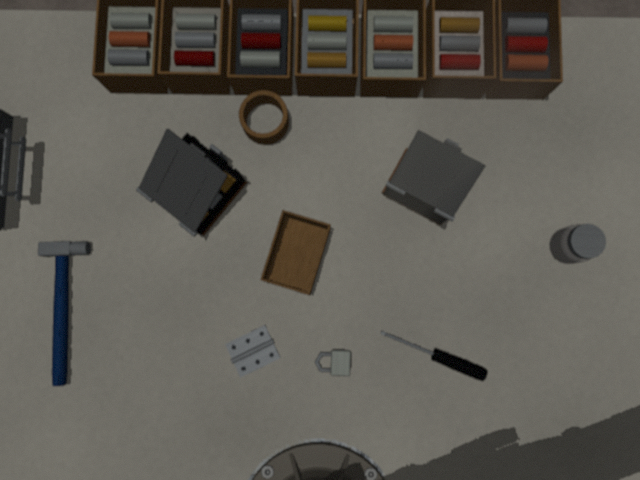

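The deep case is at about (435,178) in the top view and (268,335) in the scene view. The flat case is at (190,180) and (450,245). I'll zoom in for the corners.

```bash
python3 - <<'E'
import cv2,pickle
d=pickle.load(open("c0.pkl","rb"))
a=d["top"]["img"][115:235,370:500,::-1];cv2.imwrite("pics/t1.png",cv2.resize(a,None,fx=5,fy=5,interpolation=2))
a=d["scene"]["img"][270:390,210:330,::-1];cv2.imwrite("pics/s1.png",cv2.resize(a,None,fx=5,fy=5,interpolation=2))
E
```

```text
(no output)
```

View pics/t1.png

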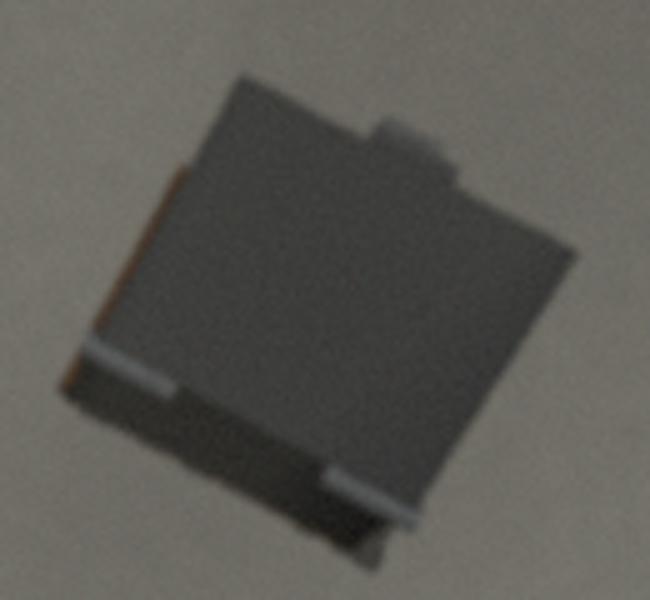

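View pics/s1.png

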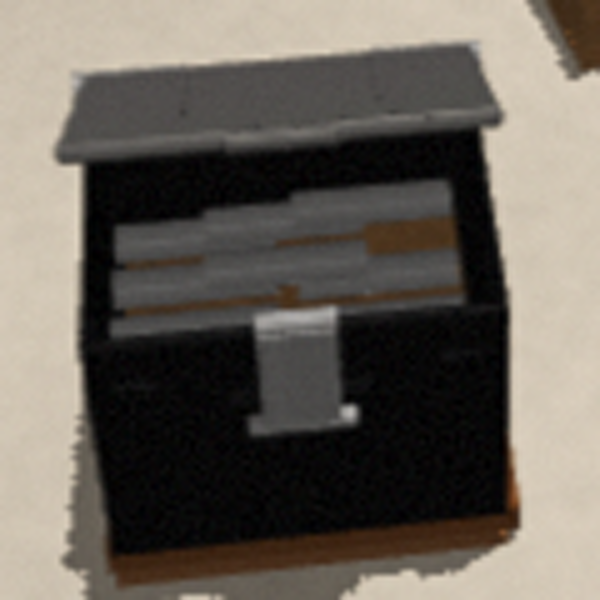

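```bash
cat > h.py <<'E'
import cv2,pickle,numpy as np
d=pickle.load(open("c0.pkl","rb"))
def P(c):
    R=cv2.Rodrigues(np.array(c["rvec"],float))[0];return np.c_[R,np.array(c["tvec"],float).reshape(3)]
def n(c,p):return np.array([(p[0]-c["cx"])/c["fx"],(p[1]-c["cy"])/c["fy"]])
def tri(ps,pt):
    X=cv2.triangulatePoints(P(d["scene"]),P(d["top"]),n(d["scene"],ps),n(d["top"],pt)).ravel();return X[:3]/X[3]
def ray(name,p,z):
    c=d[name];M=P(c);R,t=M[:,:3],M[:,3];o=-R.T@t;v=R.T@np.r_[n(c,p),1];return o+v*(z-o[2])/v[2]
def proj(name,X):
    c=d[name];M=P(c);q=M[:,:3]@X+M[:,3];return q[0]/q[2]*c["fx"]+c["cx"],q[1]/q[2]*c["fy"]+c["cy"]
E
python3 - <<'E'
from h import *
np.set_printoptions(precision=4,suppress=True)
FL=tri((222,300),(485.2,165.8));FR=tri((310,293),(418.4,130));HL=tri((225.6,285),(453,219));HR=tri((305.2,278.8),(387.6,183))
print("free",FL,FR,np.linalg.norm(FL-FR));print("hinge",HL,HR,np.linalg.norm(HL-HR));print(np.linalg.norm(FL-HL),np.linalg.norm(FR-HR))
for n_ in("scene","top"):
    M=P(d[n_]);print(n_,-M[:,:3].T@M[:,3])
# box bottom front edge & top front edge for trial board heights
for h in(0,.01,.02,.03,.04,.05):
    a=ray("scene",(232,380.4),h);b=ray("scene",(311.2,372.4),h);c=ray("scene",(226.4,339.6),h+.095);e=ray("scene",(311.2,331),h+.095)
    print(h,np.linalg.norm(a-b),np.linalg.norm(c-e),a[:2],c[:2],b[:2],e[:2])
E
```

```text
free [ 0.605  -0.2523  0.1692] [ 0.661  -0.1486  0.1687] 0.11786248366171294
hinge [ 0.5286 -0.2147  0.1145] [ 0.5874 -0.1064  0.1148] 0.12326767821146876
0.10121481889008288 0.10053905861648281
scene [ 1.0187 -0.401   0.6116]
top [ 0.3881 -0.0056  0.9947]
0 0.1229170456562637 0.12111615163819668 [ 0.6103 -0.2584] [ 0.6095 -0.2561] [ 0.6688 -0.1503] [ 0.6657 -0.1488]
0.01 0.12090728179361909 0.11877166301052927 [ 0.617  -0.2607] [ 0.6174 -0.2589] [ 0.6745 -0.1544] [ 0.6725 -0.1537]
0.02 0.1188975179309744 0.11642717438286176 [ 0.6237 -0.263 ] [ 0.6253 -0.2617] [ 0.6802 -0.1585] [ 0.6793 -0.1586]
0.03 0.11688775406832956 0.11408268575519435 [ 0.6304 -0.2654] [ 0.6332 -0.2645] [ 0.686  -0.1626] [ 0.6862 -0.1635]
0.04 0.11487799020568487 0.11173819712752699 [ 0.637  -0.2677] [ 0.6412 -0.2673] [ 0.6917 -0.1667] [ 0.693  -0.1683]
0.05 0.11286822634304008 0.10939370849985948 [ 0.6437 -0.27  ] [ 0.6491 -0.2701] [ 0.6974 -0.1708] [ 0.6998 -0.1732]
```

Request:
{"api": "move_arm", "payload": {
  "series": [
    [0, [3, 3, 4], [0, 0, -0.08]],
    [0, [7, 7.5, 5], [0, 0, -0.16]],
    [0, [11, 12, 5], [0, 0, -0.24]],
    [0, [15, 16, 5], [0, 0, -0.32]],
    [0, [19, 20, 5], [0, 0, -0.4]]
  ]
}}

```text
t: 0.72
tcp_pos: [0.398, -0.4408, 0.2554]
ee_rot: [-0.674, 0.738, 0.0, 0.0]
ft_force: [1.0, -0.4, -0.1]
finger_gap: 0.0469
```

Request:
{"api": "move_arm", "payload": {
  "series": [
    [0, [4, 4.4, 0], [0, 0, -0.08]],
    [0, [8, 8.8, 0], [0, 0, -0.16]],
    [0, [12, 13, 0], [0, 0, -0.24]],
    [0, [16, 17.4, 0], [0, 0, -0.32]],
    [0, [20, 21.8, 0], [0, 0, -0.4]]
  ]
}}

```text
t: 1.35
tcp_pos: [0.598, -0.2229, 0.2553]
ee_rot: [-0.514, 0.858, 0.0, -0.0]
ft_force: [0.5, -0.1, 0.3]
finger_gap: 0.0008
```

Request:
{"api": "move_arm", "payload": {
  "series": [
    [0, [2.7, 2.8, 0], [0, 0, 0]],
    [0, [2.7, 2.8, -2], [0, 0, 0]],
    [0, [2.7, 2.8, -4], [0, 0, 0]],
    [0, [2.7, 2.8, -5], [0, 0, 0]],
    [0, [2.7, 2.8, -5], [0, 0, 0]]
  ]
}}

```text
t: 1.98
tcp_pos: [0.6237, -0.1965, 0.2049]
ee_rot: [-0.515, 0.857, 0.0, -0.0]
ft_force: [-0.3, 0.3, 0.4]
finger_gap: 0.0003
```

```bash
python3 - <<'E'
from workcell import bot
import cv2,pickle,numpy as np
d={}
for n in("scene","top"):
    c=bot.capture(n);d[n]=c
a=[cv2.resize(d["top"]["img"][90:250,340:500,::-1],(400,400)),cv2.resize(d["scene"]["img"][230:390,190:350,::-1],(400,400))]
cv2.imwrite("pics/a1.png",np.hstack(a));s=bot.sense();print(s["t"],s["tcp_pos"],s["ee_rot"],s["ft_force"],s["finger_gap"])
E
```

```text
2.075 [ 0.62429185 -0.19661699  0.20611537] [-5.15116705e-01  8.57119973e-01 -2.22545642e-04  2.87178678e-04] [ 0.78096213 -0.13733921  0.39772746] 0.00017518106391489633
```

View pics/a1.png

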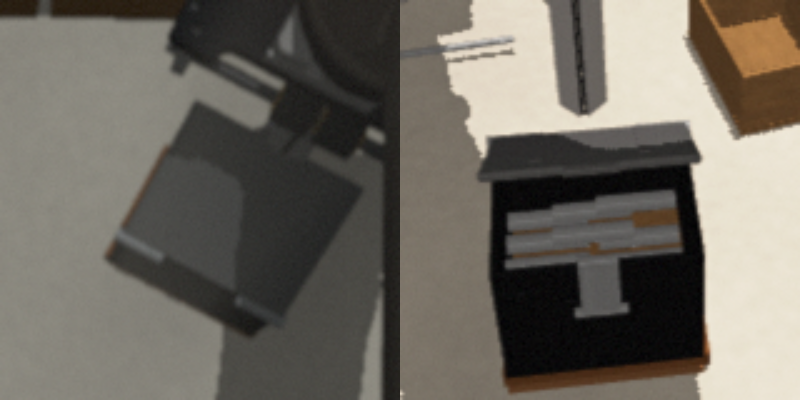

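The closed fingers (right half, tip near (585,112)) are over the lid and in line with the catch at (602,290). The jaws lie parallel to the hinge. Next I descend in steps, watching the force.

Request:
{"api": "move_arm", "payload": {
  "series": [
    [0, [0, 0, -2], [0, 0, 0]],
    [0, [0, 0, -4], [0, 0, 0]],
    [0, [0, 0, -5], [0, 0, 0]],
    [0, [0, 0, -6], [0, 0, 0]],
    [0, [0, 0, -7], [0, 0, 0]]
  ]
}}

```text
t: 2.7
tcp_pos: [0.6244, -0.1965, 0.1351]
ee_rot: [-0.515, 0.857, -0.0, 0.0]
ft_force: [1.7, -0.7, 2.0]
finger_gap: 0.0004
```

Request:
{"api": "move_arm", "payload": {
  "series": [
    [0, [0, 0, -0.4], [0, 0, 0]],
    [0, [0, 0, -0.8], [0, 0, 0]],
    [0, [0, 0, -1.0], [0, 0, 0]],
    [0, [0, 0, -1.2], [0, 0, 0]]
  ]
}}

```text
t: 3.2
tcp_pos: [0.6246, -0.1966, 0.1242]
ee_rot: [-0.515, 0.857, -0.0, 0.0]
ft_force: [1.4, -1.4, 7.7]
finger_gap: 0.0002
```

Request:
{"api": "move_arm", "payload": {
  "series": [
    [0, [0, 0, -0.2], [0, 0, 0]],
    [0, [0, 0, -0.4], [0, 0, 0]],
    [0, [0, 0, -0.5], [0, 0, 0]],
    [0, [0, 0, -0.6], [0, 0, 0]]
  ]
}}

```text
t: 3.7
tcp_pos: [0.6237, -0.1963, 0.1172]
ee_rot: [-0.515, 0.857, 0.0, -0.0]
ft_force: [-1.5, 0.5, 3.0]
finger_gap: 0.0006
```

Request:
{"api": "move_arm", "payload": {
  "series": [
    [0, [0, 0, -0.1], [0, 0, 0]],
    [0, [0, 0, -0.2], [0, 0, 0]]
  ]
}}

```text
t: 3.95
tcp_pos: [0.6239, -0.1963, 0.1164]
ee_rot: [-0.515, 0.857, 0.0, -0.0]
ft_force: [-9.7, 2.8, 24.6]
finger_gap: 0.0004
```

The force went 8, then 3 (the snap), then 25 N as the lid met its stop at z = 0.116. I'll back off and check that it stays shut.

Request:
{"api": "move_arm", "payload": {
  "series": [
    [0, [0, 0, 1], [0, 0, 0]],
    [0, [0, 0, 4], [0, 0, 0]],
    [0, [0, 0, 8], [0, 0, 0]],
    [0, [0, 0, 12], [0, 0, 0]],
    [0, [-2, -4, 14], [0, 0, 0]]
  ]
}}

```text
t: 4.58
tcp_pos: [0.606, -0.2336, 0.2579]
ee_rot: [-0.518, 0.856, -0.001, 0.002]
ft_force: [0.8, -0.5, 0.3]
finger_gap: 0.0005
```

Request:
{"api": "move_arm", "payload": {
  "series": [
    [0, [-4, -4, 0], [0, 0, 0]],
    [0, [-8, -8, 0], [0, 0, 0]],
    [0, [-12, -12, 0], [0, 0, 0]],
    [0, [-15, -16, 0], [0, 0, 0]],
    [0, [-15, -16, 0], [0, 0, 0]]
  ]
}}

```text
t: 5.2
tcp_pos: [0.4509, -0.3999, 0.2558]
ee_rot: [-0.513, 0.859, -0.0, -0.001]
ft_force: [1.1, -0.2, -0.2]
finger_gap: 0.0
```

```bash
python3 - <<'E'
from workcell import bot
import cv2,numpy as np
d={n:bot.capture(n) for n in("scene","top")}
cv2.imwrite("pics/s9.png",d["scene"]["img"][:,:,::-1])
a=[cv2.resize(d["top"]["img"][100:240,360:500,::-1],(400,400)),cv2.resize(d["scene"]["img"][250:390,200:340,::-1],(400,400))]
cv2.imwrite("pics/a9.png",np.hstack(a));s=bot.sense();print(s["t"],s["tcp_pos"],s["ft_force"])
E
```

```text
5.3 [ 0.45407141 -0.39642343  0.25562112] [0.0209854  0.33121267 0.25352262]
```

View pics/a9.png

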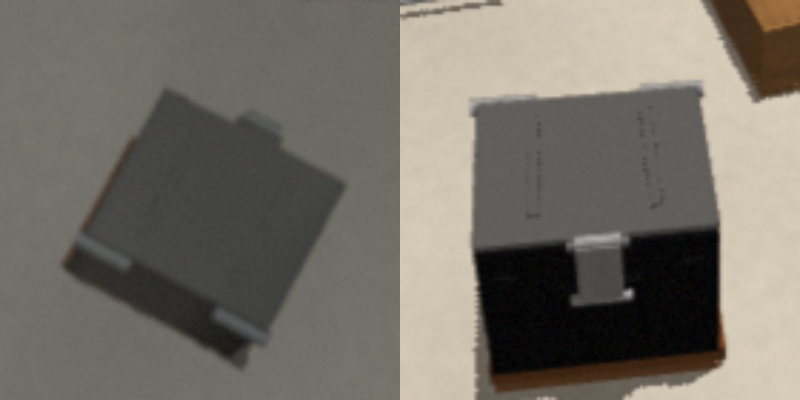

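View pics/s9.png

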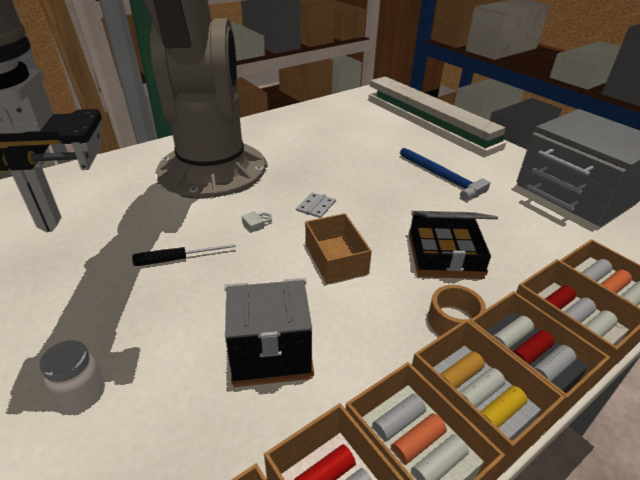

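The picture shows the deep lid flush and held under the catch at (270,335), more than a second after release. The flat case at (450,240) still stands open, and the arm is clear.

```bash
python3 -c "
from workcell import bot
print(bot.finish_job())"
```

```text
the job is handed in; nothing more can be done
None
```

The deep case is shut and caught, and the flat case was left open. I pressed the lid straight down with closed fingers, about 28 mm in from its free edge and in line with the catch.

- **Catch:** The force rose to about 8 N, dropped to 3 N as the catch snapped over, then reached 25 N as the lid met its stop at z ≈ 0.116 m. I had predicted 0.1157 m from the two camera views.
- **Last check:** About 1.2 s after I let go, both cameras showed the deep lid flat under its catch. The flat case was still open, nothing else had moved, and the robot was touching nothing. I handed in at about 5.3 s, and no check failed or disagreed.

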